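Stack a card tray onto the tray in the test dock and push it home

ROBOT

A 6-joint arm with a two-finger parallel gripper is mounted at the origin on the work surface. World frame = base frame: x ahead of the robot, y to its left, z up, the work surface at z = 0. Lengths are in m, angles in degrees, forces in N, time in s.
With the tool pointing down it reaches from about 0.25 to 0.775 m from the base axis. Payload 4 kg.
Tool frame: the origin (TCP) lies at the very end of the fingers, on their centre line; the grasp point (between the pads) lies 19 mm behind it; z points along the fingers, y is the line along which they close (so a half turn about z gives the same grasp; the last joint's range is limited). The gripper opens to 85 mm and grips with 20 to 120 N. Pads are 22 mm wide; open, the fingers measure 114 mm over their backs; the gripper's body (76 mm by 85 mm) begins 54 mm behind the grasp point. The pads swing forward as they close: fully open they stand 13 mm farther back than shut.
Start: joints at [64.452, 4.996, 78.535, -0, 96.463, -5.907], TCP at [0.185, 0.518, 0.231] pointing down, gripper open.
Joint ranges: [-177.83, 177.83], [-43.37, 116.18], [15.69, 146.23], [-61.86, 241.86], [9.47, 152.12], [-147.06, 147.06]. Speed limits (degrees/s): [159.86, 159.86, 180, 180, 180, 180].

INTERFACE

Orientations are given as [roll, pitch, yaw] about the fixed x, y, z axes, in that order (R = Rz(yaw) Ry(pitch) Rx(roll)).
In Python, from workcell import r, viewer, close_job gives the robot as it stands. The module is installed in compiled form; this text tells all that it offers.
- The arm moves only by the shell command python3 -m handwheel 'ROWS' [OPENING] [FORCE]. ROWS is JSON, a list that holds one entry, the list of rows, each a list of 6 numbers: the shift along the tool's x, y, z in cm, then the turn, a rotation vector about the tool's x, y, z in rad. In form: [[[dx, dy, dz, ax, ay, az], ...]]. A call has 1 to 10 rows; each row shifts and turns the commanded pose from where the row before left it, along the tool's axes as they then stand; what a row does not reach is not made up. A row lasts 1/10 s, in which the tool goes at most 50 mm and 8.59 degrees, less where a joint would pass 70% of its speed; a pose out of reach is approached as far as the arm can. A call with a gripper value outside its range is refused whole. OPENING is the finger opening in cm, from 0 to 8.54, set as the call begins (- or left out, the last holds). The fingers move at their own pace and stop on an object; FORCE is the grip in N (left out, the last holds). Time passes only in rows, so rows that do not move let the fingers close. It gives the time, the measured TCP pose, the force and the opening at its end, in the units of the state.
- r.state(): the state, without advancing time (a new reading comes with each control period).
- viewer.grab_frame(name): name is "side" or "top" or "wrist"; returns the picture (384x512x3 uint8, red, green, blue); there is no depth.
- viewer.camera_model(name): a dict with "K" (3x3 intrinsics, pixels), "R" (3x3) and "t" (3): a world point X has camera coordinates R X + t; the wrist camera has in their place "T_tool_cam" (4x4, takes a point from camera to tool coordinates, whose origin is the TCP and whose axes are the flange's). Camera axes: x right, y down, z forward; pixel columns grow to the right and rows downward; lengths in m; the calibration is good to about 2 mm. A picture is of the moment at which its call begins: read the wrist's pose just before it. camera_model takes no time and is no camera call.
- close_job(): hands the job in, once; it reports no verdict.
The state is a dict: "t": time; "joints": joint angles; "qvel": joint speeds; "joint_efforts": joint torques, N m; "tool_pos": TCP position; "eef_rot": TCP orientation; "ft_force": force on the tool from outside, world axes, zero at the start; "torque": the same for the moment, N m; "grip_width": opening from 0.0 (shut) to 1.0 (fully open).
Only numpy, scipy, OpenCV 4.12 (cv2) and the standard library are available. Lean on these libraries where they do the work, as an engineer would, in place of code of your own. Each camera call takes 0.05 s, during which the arm holds its last target. There are 200 camera calls.

TASK

Pick up the loose aluminium card tray by its handle bar, keep it level, and set it on the matching tray in the dock, feeling gently for the sockets so that all four of its lugs drop fully home. Then push the stacked pair gently along the dock until it is right up against the tall end stop, let go, and leave the other things on the bench alone.

Things in the scene. Friction and masses are not known exactly. Their poses are not given: they have to be found in the camera images.
- tray: Loose aluminium tray, 140 (x) x 200 (y) mm, 0.4 to 0.75 kg, fixed green cards inside. Origin: its centre in the plane of the lug tips (bench level at rest), z up. Four square lugs stand down 10 mm from its underside, each 10 (x) x 12 (y) mm, at x = +-59, y = +-58 mm. Underside z = 10, wall tops z = 46 mm. Alike after half a turn.
- bar (a point): Centre of the tray's handle bar, 75 mm above the tray's origin, axes as the tray. The bar runs along x, 16 mm wide (y), 20 mm tall, free underneath, between end posts at x = +-64 mm. Grip it here across its width, fingers closing along y.
- dock: Dark steel base plate 170 (x) x 288 (y) x 10 mm fixed to the bench, carrying the lower aluminium tray. Origin: centre of its underside, at bench level, z up. A tall stop (110 wide, top z = 42 mm) stands at its +y end, a low lip (z = 15 mm) at -y. The lower tray is square to it and centred at x = 0, but slides along y: see float.
- float (a point): Point fixed to the dock, 56 mm above its origin (height of the lower tray's rail tops), axes as the dock. The lower tray's centre floats along y from -28 to +28 mm of this point (+28: home against the tall stop), with 4 N of drag, and may be carried along by friction. Its place is NOT reported: it starts between -28 and +4 mm. Lower tray and sockets bear at most 50 N, knocks included.
- stop (a point): Middle of the tall stop's face, 128 mm along +y and 26 mm above the dock's origin, axes as the dock. Home here, the seated tray's origin is at y = +28 mm in the dock's frame, 1 mm more or less by play. Lug tips standing on the rails put the tray's origin 56 mm above the dock's; fully seated, lug tips on the socket floors, 47 mm.
- rails (a point): Same point as float, listed for the sockets. Lower tray: 140 x 200 mm; along its edges run flat rails 22 mm wide centred at x = +-59 mm, 200 mm long (y). Each has two sockets 14 (x) x 14 (y) mm, 9 mm deep, centred 58 mm to +y and -y of the lower tray's own (unreported) centre: lugs have 2 mm play each side in x, 1 mm in y.
- flask: Bystander, not to be disturbed: white plastic dispenser bottle with black cap, 44 diameter, 85 tall (mm). Origin: centre of its underside.
- spool: Bystander, not to be disturbed: grey spool, 56 diameter, 42 tall (mm). Origin: centre of its underside.
- fan: Bystander, not to be disturbed: black square fan, 60 x 60 x 22 (mm). Origin: centre of its underside.
- jar: Bystander, not to be disturbed: clear jar with steel lid, 42 diameter, 50 tall (mm). Origin: centre of its underside.
- meter: Bystander, not to be disturbed: yellow hand multimeter lying on its back, 75 x 150 x 34 (mm). Origin: centre of its underside.
- sink: Bystander, not to be disturbed: dark finned heat sink, 60 x 50 x 28 (mm). Origin: centre of its underside.

How it is judged:
By the outcome, as a careful person would: the job done as asked, in the order asked, and still so for the second after the job is handed in, with the robot touching nothing.
It also fails if it takes over 72 s, if anything falls off the work surface, if the arm or the gripper's body presses on something with over 40 N, if the wrist force passes 120 N, or if a joint passes its speed limit or range.

## Working session

There is one attempt and no reset: what is moved stays moved. The work goes in short steps, Python scripts to look and compute and a shell command to move; the robot and the scene stay as the last step left them, time stands still between calls to the robot, and variables do not carry over. Pictures are saved under pics/ and viewed, on a budget of 10 in all, crops included, one or two more only if the job needs it, and the job is handed in when it is done.

```bash
mkdir -p pics; python3 - <<'E'
from workcell import r, viewer
import cv2, numpy as np
print(r.state())
for n in ["top","side"]:
    f=viewer.grab_frame(n); cv2.imwrite(f"pics/{n}0.png",f[:,:,::-1])
    m=viewer.camera_model(n); print(n,{k:np.round(v,4).tolist() for k,v in m.items()})
print({k:np.round(v,4).tolist() for k,v in viewer.camera_model("wrist").items()})
E
```

```text
{'t': 0.0, 'joints': array([ 6.44535984e+01,  5.03950644e+00,  7.86273291e+01, -2.79917186e-04,
        9.64639881e+01, -5.90492536e+00]), 'qvel': array([ 0.04569523,  0.00960677,  0.03106605, -0.05657208,  0.02956651,
        0.05364671]), 'joint_efforts': array([ 1.25927631e-04, -3.51863122e+01, -3.13270676e+01, -2.14266097e-04,
        1.05989628e-02,  3.85695230e-06]), 'tool_pos': array([0.18463346, 0.51753188, 0.23011247]), 'eef_rot': array([-1.79869842e+02, -1.31821296e-02,  1.60358478e+02]), 'ft_force': array([ 0.04802334, -0.9343231 ,  0.03705294]), 'torque': array([-0.02037   , -0.03413053, -0.00476207]), 'grip_width': 0.9987977794734909}
top {'K': [[488.5425, 0.0, 257.5538], [0.0, 488.5425, 180.6516], [0.0, 0.0, 1.0]], 'R': [[-0.0272, -0.9996, -0.0049], [-0.9956, 0.0275, -0.0896], [0.0897, 0.0024, -0.996]], 't': [0.0884, 0.5801, 1.2194]}
side {'K': [[460.6059, 0.0, 255.7459], [0.0, 460.6059, 191.597], [0.0, 0.0, 1.0]], 'R': [[-0.9963, -0.0839, -0.0191], [-0.0426, 0.6746, -0.737], [0.0747, -0.7334, -0.6756]], 't': [0.576, 0.0353, 0.974]}
{'K': [[269.0786, 0.0, 257.4876], [0.0, 269.0786, 192.067], [0.0, 0.0, 1.0]], 'T_tool_cam': [[0.0001, -0.9539, -0.3001, 0.0769], [1.0, 0.0001, 0.0, 0.0005], [-0.0, -0.3001, 0.9539, -0.1431], [0.0, 0.0, 0.0, 1.0]]}
```

View pics/top0.png

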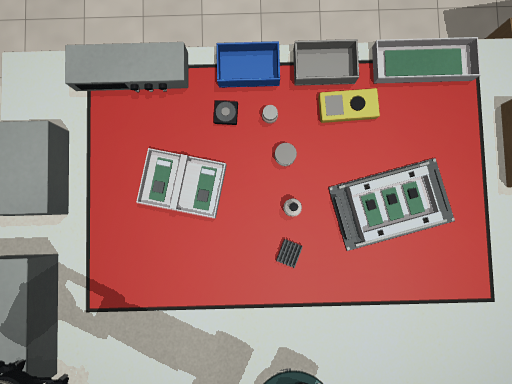

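View pics/side0.png

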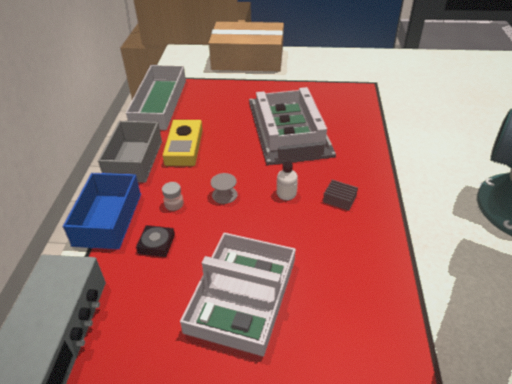

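```bash
python3 - <<'E'
import cv2, numpy as np
a=cv2.imread("pics/top0.png");b=cv2.imread("pics/side0.png")
A=cv2.resize(a[150:260,320:465],None,fx=4,fy=4,interpolation=cv2.INTER_CUBIC)[:, :400*2]
B=cv2.resize(a[140:225,130:235],(400,324),interpolation=cv2.INTER_CUBIC)
cv2.imwrite("pics/c1.png",A)
C=cv2.resize(b[80:170,240:340],(400,360),interpolation=cv2.INTER_CUBIC)
o=np.zeros((360,800,3),np.uint8);o[:324,:400]=B;o[:,400:]=C
cv2.imwrite("pics/c2.png",o); print(A.shape)
E
```

```text
(440, 580, 3)
```

View pics/c1.png

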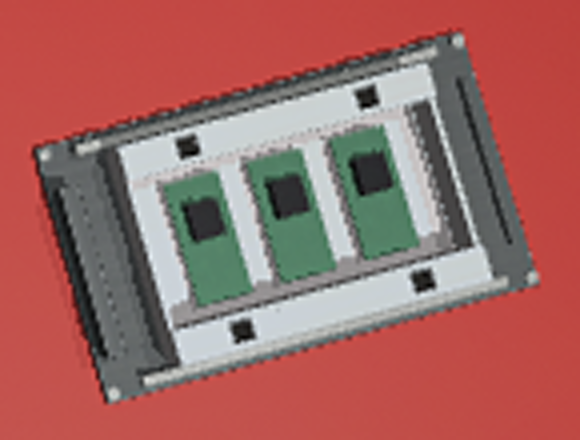

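View pics/c2.png

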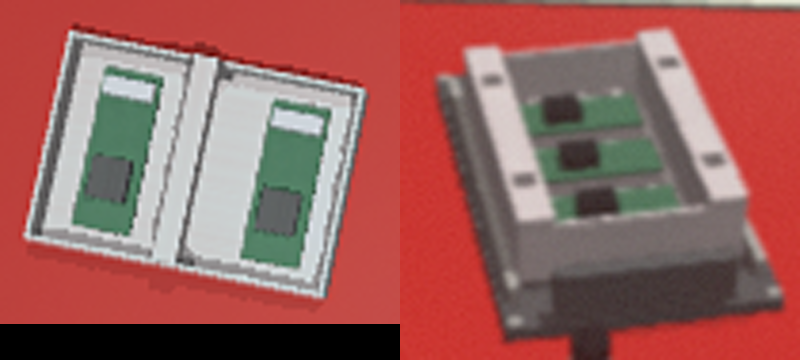

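```bash
cat > h.py <<'E'
import numpy as np
from scipy.optimize import least_squares
from scipy.spatial.transform import Rotation as Ro
from workcell import r, viewer
def cam(n, st=None):
    m=viewer.camera_model(n)
    if n!="wrist": return m["K"],np.array(m["R"]),np.array(m["t"])
    T=np.eye(4);T[:3,:3]=Ro.from_euler('xyz',st["eef_rot"],degrees=True).as_matrix();T[:3,3]=st["tool_pos"]
    W=np.linalg.inv(T@m["T_tool_cam"]); return m["K"],W[:3,:3],W[:3,3]
def proj(c,X):
    K,R,t=c; p=(R@np.atleast_2d(X).T).T+t; p=p@np.array(K).T; return p[:,:2]/p[:,2:]
def ray(c,uv,z):
    K,R,t=c; d=R.T@np.linalg.inv(K)@np.array([uv[0],uv[1],1.]); o=-R.T@t
    return o+d*(z-o[2])/d[2]
def fit(c,local,uv,x0):
    "planar pose x,y,yaw(deg) of local points (base z=0)"
    L=np.array(local,float)
    def P(x):
        a=np.radians(x[2]);R=np.array([[np.cos(a),-np.sin(a),0],[np.sin(a),np.cos(a),0],[0,0,1]]);return L@R.T+[x[0],x[1],0]
    f=lambda x:(proj(c,P(x))-uv).ravel()
    s=least_squares(f,x0,x_scale=[.01,.01,1]); return s.x,np.abs(s.fun).max()
E
python3 - <<'E'
from h import *
c=cam("top")
def up(p,s,off): return (np.array(p)+.5)/s-.5+off
so=up([(188,146),(367,97),(423,279),(242,330)],4,[320,150])
S=[(.059,.058,.056),(.059,-.058,.056),(-.059,-.058,.056),(-.059,.058,.056)]
print("sockets",fit(c,S,so,[.4,-.25,15]))
pl=up([(36,148),(462,33),(540,283),(108,402)],4,[320,150])
D=[(.085,.144,.01),(.085,-.144,.01),(-.085,-.144,.01),(-.085,.144,.01)]
print("plate",fit(c,D,pl,[.4,-.25,15]))
tr=up([(70,27),(367,90),(327,297),(27,238)],400/105,[130,140])
T=[(.07,.1,.046),(.07,-.1,.046),(-.07,-.1,.046),(-.07,.1,.046)]
print("tray",fit(c,T,tr,[.4,.25,-10]))
for n,uv,z in [("flask",(291,204),.085),("spool",(285,153),.042),("sink",(289,252),.028),("jar",(269,113),.05)]: print(n,ray(c,uv,z))
E
```

```text
sockets (array([ 0.51523583, -0.26827575, 13.83702012]), np.float64(0.2084937333246728))
plate (array([ 0.51532609, -0.26932208, 13.63042483]), np.float64(0.61549588120198))
tray (array([  0.5817116 ,   0.26340738, -12.749487  ]), np.float64(0.8466265440198413))
flask [ 0.51812768 -0.00693401  0.085     ]
spool [0.6491748  0.00115836 0.042     ]
sink [ 0.40006504 -0.00158535  0.028     ]
jar [0.75130002 0.03880186 0.05      ]
```

```bash
cat >> h.py <<'E'
def goto(x,y,z,yaw,st=None):
    "remaining shift in tool axes (cm), then the turn (rad)"
    st=st or r.state(); R=Ro.from_euler('xyz',st["eef_rot"],degrees=True)
    G=Ro.from_euler('xyz',[180,0,yaw],degrees=True)
    print("shift cm",np.round(R.inv().apply(np.array([x,y,z])-st["tool_pos"])*100,2),"turn",np.round((R.inv()*G).as_rotvec(),4),"| at",np.round(st["tool_pos"],4),np.round(st["eef_rot"],2),"F",np.round(st["ft_force"],1),"M",np.round(st["torque"],2),"w",round(st["grip_width"],3),"t",round(st["t"],2))
E
python3 -c "
from h import *
goto(.582,.263,.2,167.25)"
```

```text
shift cm [-45.98 -10.62   3.04] turn [-0.002  -0.0003 -0.1203] | at [0.1847 0.5176 0.2302] [-1.7988e+02 -1.0000e-02  1.6036e+02] F [ 0.1 -1.3 -0.3] M [-0.02 -0.01 -0.02] w 0.998 t 0.1
```

```bash
python3 -m handwheel '[[[-1.6,-0.37,0.1,0,0,0],[-3.2,-0.74,0.2,0,0,0],[-3.2,-0.74,0.2,0,0,0],[-3.2,-0.74,0.2,0,0,0],[-3.2,-0.74,0.2,0,0,0],[-3.2,-0.74,0.2,0,0,0],[-3.2,-0.74,0.2,0,0,0],[-3.2,-0.74,0.2,0,0,0],[-3.2,-0.74,0.2,0,0,0],[-3.2,-0.74,0.2,0,0,0]]]' 8.5 60
python3 -m handwheel '[[[-3.2,-0.74,0.2,0,0,0],[-3.2,-0.74,0.2,0,0,0],[-3.2,-0.74,0.2,0,0,0],[-3.2,-0.74,0.2,0,0,0],[-2.2,-0.55,0.2,0,0,0],[0,0,0,0,0,-0.06],[0,0,0,0,0,-0.06],[0,0,0,0,0,0],[0,0,0,0,0,0]]]'
python3 - <<'E'
from h import *
import cv2
st=r.state(); f=viewer.grab_frame("wrist"); goto(.582,.263,.2,167.25,st)
c=cam("wrist",st); g=f[:,:,::-1].copy()
cv2.imwrite("pics/w1.png",cv2.resize(g,None,fx=1.5,fy=1.5,interpolation=cv2.INTER_CUBIC))
a=np.radians(-12.75);R=np.array([[np.cos(a),-np.sin(a),0],[np.sin(a),np.cos(a),0],[0,0,1]])
T=np.array([(.07,.1,.046),(.07,-.1,.046),(-.07,-.1,.046),(-.07,.1,.046),(.064,0,.085),(-.064,0,.085)])@R.T+[.5817,.2634,0]
print(np.round(proj(c,T)*1.5+.25,1).tolist())
E
```

```text
t: 1.1
tool_pos: [0.4491, 0.3475, 0.2119]
eef_rot: [-180.0, 0.0, 160.3]
ft_force: [-0.1, 0.0, -0.3]
grip_width: 0.995
t: 2.0
tool_pos: [0.577, 0.2658, 0.2022]
eef_rot: [-180.0, -0.0, 167.2]
ft_force: [-0.8, 0.1, 0.4]
grip_width: 0.996
shift cm [-0.55 -0.16  0.22] turn [-0.0002 -0.0004 -0.0016] | at [0.577  0.2658 0.2022] [-1.7999e+02 -2.0000e-02  1.6716e+02] F [-0.8  0.1  0.4] M [-0.05 -0.01  0.02] w 0.996 t 2.0
[[506.4, 355.5], [262.6, 355.8], [244.3, 179.2], [523.5, 178.7], [384.2, 372.9], [383.5, 191.4]]
```

View pics/w1.png

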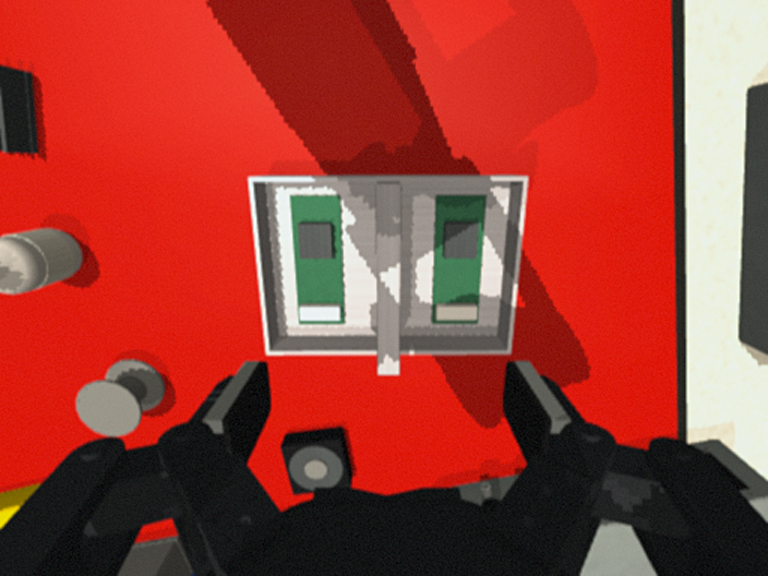

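```bash
python3 - <<'E'
from h import *
st=r.state();c=cam("wrist",st)
T=[(.07,.1,.046),(.07,-.1,.046),(-.07,-.1,.046),(-.07,.1,.046),(.074,0,.085)]
uv=(np.array([(513,354),(267,354),(248,177),(528,177),(388.5,374.5)])-.25)/1.5
x,e=fit(c,T[:4],uv[:4],[.58,.263,-12]);print(x,e)
goto(x[0],x[1],.056,x[2]+180)
E
```

```text
[  0.5810909    0.26745249 -12.56602215] 1.2014446371483132
shift cm [-0.38  0.23 14.63] turn [-0.0001 -0.0002 -0.0044] | at [0.5769 0.266  0.2023] [-1.8000e+02 -1.0000e-02  1.6718e+02] F [-0.1  0.5  0.4] M [-0.04  0.01 -0.01] w 0.994 t 2.05
```

```bash
python3 -m handwheel '[[[-0.38,0.2,0.8,0,0,-0.004],[0,0,1.6,0,0,0],[0,0,1.8,0,0,0],[0,0,1.8,0,0,0],[0,0,1.8,0,0,0],[0,0,1.8,0,0,0],[0,0,1.8,0,0,0],[0,0,1.6,0,0,0],[0,0,1.0,0,0,0],[0,0,0.6,0,0,0]]]'
python3 -m handwheel '[[[0,0,0,0,0,0],[0,0,0,0,0,0],[0,0,0,0,0,0],[0,0,0,0,0,0],[0,0,0,0,0,0],[0,0,0,0,0,0]]]' 5.0
python3 -m handwheel '[[[0,0,0,0,0,0],[0,0,0,0,0,0],[0,0,0,0,0,0],[0,0,0,0,0,0],[0,0,0,0,0,0],[0,0,0,0,0,0],[0,0,0,0,0,0],[0,0,0,0,0,0]]]' 0 60
python3 -c "
from h import *
goto(.58,.267,.18,167.4)"
```

```text
t: 3.05
tool_pos: [0.5807, 0.2672, 0.0548]
eef_rot: [-179.9, -0.1, 167.5]
ft_force: [-0.3, 0.0, -0.4]
grip_width: 0.997
t: 3.65
tool_pos: [0.5814, 0.2673, 0.0567]
eef_rot: [180.0, 0.0, 167.5]
ft_force: [-0.6, -0.7, 0.0]
grip_width: 0.582
t: 4.45
tool_pos: [0.5813, 0.2672, 0.0566]
eef_rot: [-180.0, 0.0, 167.5]
ft_force: [-0.2, -1.0, 2.6]
grip_width: 0.176
shift cm [  0.12  -0.04 -12.34] turn [-0.      0.0003  0.0011] | at [0.5813 0.2672 0.0566] [-1.8000e+02  2.0000e-02  1.6746e+02] F [-0.2 -1.   2.6] M [-0.19  0.07 -0.  ] w 0.176 t 4.45
```

```bash
python3 -m handwheel '[[[0,0,0,0,0,0],[0,0,-0.3,0,0,0],[0,0,-0.8,0,0,0],[0,0,-1.4,0,0,0],[0,0,-2,0,0,0],[0,0,-2,0,0,0],[0,0,-2,0,0,0],[0,0,-1.8,0,0,0],[0,0,-1.2,0,0,0],[0,0,-0.8,0,0,0]]]' 0 90
python3 - <<'E'
from h import *
goto(.515,-.268,.18,193.7)
c=cam("top")
import cv2
f=viewer.grab_frame("wrist");cv2.imwrite("pics/w2.png",f[:,:,::-1])
E
```

```text
t: 5.45
tool_pos: [0.5816, 0.2675, 0.1812]
eef_rot: [179.9, 0.1, 167.5]
ft_force: [-0.2, 0.4, -4.6]
grip_width: 0.17
shift cm [ -5.12 -53.72   0.06] turn [ 0.0009  0.0021 -0.4578] | at [0.5816 0.2675 0.1812] [1.7992e+02 1.0000e-01 1.6747e+02] F [-0.2  0.4 -4.6] M [ 0.01 -0.01 -0.01] w 0.17 t 5.45
```

View pics/w2.png

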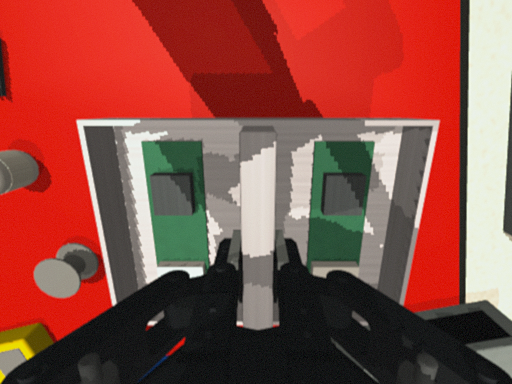

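```bash
python3 - <<'E'
from h import *
m=viewer.camera_model("wrist");T=np.array(m["T_tool_cam"]);K=m["K"]
def tl(uv,z):
    d=T[:3,:3]@np.linalg.inv(K)@[uv[0],uv[1],1];o=T[:3,3];return np.round((o+d*(z-o[2])/d[2])*1000,1)
for dz in (0,-.003,.003):
  for n,uv,z in [("far L",(78,120.5),.010),("far R",(439,120.5),.010),("bar far",(258,126.5),-.029),("bar near",(258,329),-.029)]: print(dz,n,tl(uv,z+dz))
E
for n in 1; do
python3 -m handwheel '[[[-0.1,-1.2,0,0,0,-0.012],[-0.1,-2.4,0,0,0,-0.023],[0,-3.4,0,0,0,-0.023],[0,-3.4,0,0,0,-0.023],[0,-3.4,0,0,0,-0.023],[0,-3.4,0,0,0,-0.023],[0,-3.4,0,0,0,-0.023],[0,-3.4,0,0,0,-0.023],[0,-3.4,0,0,0,-0.023],[0,-3.4,0,0,0,-0.023]]]'
done
python3 -c "
from h import *
goto(.515,-.268,.18,193.7)"
```

```text
0 far L [ 70.  -98.3  10. ]
0 far R [ 70.  100.4  10. ]
0 bar far [ 69.3   0.7 -29. ]
0 bar near [-35.    0.8 -29. ]
-0.003 far L [ 70.1 -96.4   7. ]
-0.003 far R [70.1 98.4  7. ]
-0.003 bar far [ 69.5   0.7 -32. ]
-0.003 bar near [-32.1   0.7 -32. ]
0.003 far L [  69.8 -100.2   13. ]
0.003 far R [ 69.8 102.3  13. ]
0.003 bar far [ 69.1   0.7 -26. ]
0.003 bar near [-38.    0.8 -26. ]
t: 6.5
tool_pos: [0.546, -0.0405, 0.1778]
eef_rot: [180.0, -0.2, -179.9]
ft_force: [-0.3, 0.8, -4.8]
grip_width: 0.172
shift cm [  3.12 -22.75  -0.22] turn [ 0.0005 -0.0029 -0.2379] | at [ 0.546  -0.0405  0.1778] [ 1.7999e+02 -1.7000e-01 -1.7993e+02] F [-0.3  0.8 -4.8] M [-0.   -0.04  0.02] w 0.172 t 6.5
```

```bash
python3 -c "
from h import *
goto(.573,-.254,.2,193.8)"
```

```text
shift cm [ -2.67 -21.35  -2.23] turn [ 0.0005 -0.0029 -0.2397] | at [ 0.546  -0.0405  0.1778] [ 1.7999e+02 -1.7000e-01 -1.7993e+02] F [-0.3  0.8 -4.8] M [-0.   -0.04  0.02] w 0.172 t 6.5
```

```bash
python3 -m handwheel '[[[-0.35,-3.0,-0.3,0,0,0],[-0.35,-3.0,-0.3,0,0,0],[-0.35,-3.0,-0.3,0,0,0],[-0.35,-3.0,-0.3,0,0,0],[-0.35,-3.0,-0.3,0,0,0],[-0.35,-3.0,-0.3,0,0,0],[-0.35,-2.2,-0.3,0,0,-0.03],[-0.2,-1.1,-0.1,0,0,-0.05],[0,0,0,0,0,-0.06],[0,0,0,0,0,-0.05]]]'
python3 -m handwheel '[[[0,0,0,0,0,-0.04],[0,0,0,0,0,-0.01],[0,0,0,0,0,0],[0,0,0,0,0,0]]]'
python3 - <<'E'
from h import *
import cv2
goto(.573,-.254,.2,193.8)
f=viewer.grab_frame("wrist");cv2.imwrite("pics/w3raw.png",f[:,:,::-1])
g=cv2.resize(f[0:200,40:480,::-1],None,fx=1.8,fy=1.8,interpolation=cv2.INTER_CUBIC);cv2.imwrite("pics/w3.png",g)
E
```

```text
t: 7.5
tool_pos: [0.573, -0.2525, 0.1992]
eef_rot: [179.9, -0.2, -169.0]
ft_force: [-0.3, 1.0, -5.0]
grip_width: 0.174
t: 7.9
tool_pos: [0.574, -0.2515, 0.2006]
eef_rot: [180.0, -0.1, -166.3]
ft_force: [0.4, -0.4, -3.9]
grip_width: 0.17
shift cm [ 0.15 -0.22  0.06] turn [ 0.0008 -0.001  -0.0013] | at [ 0.574  -0.2515  0.2006] [ 1.7996e+02 -5.0000e-02 -1.6627e+02] F [ 0.4 -0.4 -3.9] M [-0.05 -0.01 -0.01] w 0.17 t 7.9
```

View pics/w3.png

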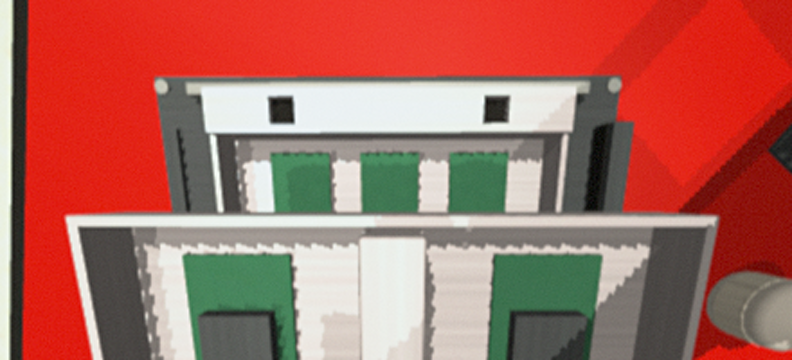

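```bash
python3 - <<'E'
from h import *
import cv2
f=cv2.imread("pics/w3raw.png"); g=f.max(axis=2).astype(float)
st=r.state();c=cam("wrist",st)
m=viewer.camera_model("wrist");T=np.array(m["T_tool_cam"]);K=m["K"]
def tl(uv,z):
    d=T[:3,:3]@np.linalg.inv(K)@[uv[0],uv[1],1];o=T[:3,3];return np.round((o+d*(z-o[2])/d[2])*1000,1)
W=[]
for cx,cy in [(282,110),(496,109)]:
    u,v=(cx+.5)/1.8-.5+40,(cy+.5)/1.8-.5
    u0,v0=int(u)-11,int(v)-11; p=g[v0:v0+23,u0:u0+23]; w=np.clip(1-(p-40)/(150),0,1); w[p>150]=0
    n,l,s,ce=cv2.connectedComponentsWithStats((w>.3).astype(np.uint8)); k=l[11,11]
    w=w*cv2.dilate((l==k).astype(np.uint8),np.ones((3,3)))
    yy,xx=np.mgrid[:23,:23]; uv=(u0+(w*xx).sum()/w.sum(),v0+(w*yy).sum()/w.sum())
    print("blob",uv,w.sum(),s[k][:4],"tool",tl(uv,st["tool_pos"][2]-.056)); W.append(ray(c,uv,.056)); print(W[-1])
d=W[1]-W[0]; print("dist",np.linalg.norm(d),"yaw of dock",np.degrees(np.arctan2(-d[0],d[1])))
a=np.arctan2(-d[0],d[1]); ce=(W[0]+W[1])/2+.059*np.array([np.cos(a),np.sin(a),0]); print("lower tray centre",ce)
for n,uv in [("far L",(67,216)),("far R",(719,216))]: 
    uv=(np.array(uv)+.5)/1.8-.5+[40,0]; print(n,tl(uv,.010))
E
```

```text
blob (np.float64(195.98140302200892), np.float64(60.78276030145101)) 177.80666666666667 [ 4  5 15 15] tool [119.9 -59.3 144.8]
[ 0.47172913 -0.33757042  0.056     ]
blob (np.float64(315.2110894569911), np.float64(60.204898926210404)) 174.45999999999998 [ 5  4 14 15] tool [120.4  56.6 144.8]
[ 0.44367566 -0.2250758   0.056     ]
dist 0.11593979479603693 yaw of dock 14.0025963612515
lower tray centre [ 0.51494919 -0.26704712  0.056     ]
far L [ 70.1 -98.8  10. ]
far R [ 70.1 100.4  10. ]
```

```bash
python3 -m handwheel '[[[0,0,0,0,0,-0.0045],[0.8,-0.02,0,0,0,0],[1.4,-0.05,0,0,0,0],[1.5,-0.05,0,0,0,0],[1.4,-0.05,0,0,0,0],[0.8,-0.05,0,0,0,0],[0.2,0,0,0,0,0],[0,0,0,0,0,0]]]'
python3 -m handwheel '[[[0,0,0.6,0,0,0],[0,0,1.2,0,0,0],[0,0,1.4,0,0,0],[0,0,1.4,0,0,0],[0,0,1.4,0,0,0],[0,0,1.0,0,0,0],[0,0,0.6,0,0,0],[0,0,0.3,0,0,0],[0,0,0,0,0,0]]]'
python3 - <<'E'
from h import *
st=r.state(); a=np.radians(194.0)
# target: from state at look time
R=Ro.from_euler('xyz',[179.96,-.05,193.73],degrees=True); p=np.array([.574,-.2515,.2006])+R.apply([.06105,-.0022,0]); print(p)
goto(p[0],p[1],.113,194.0)
E
```

```text
t: 8.75
tool_pos: [0.5155, -0.2686, 0.2016]
eef_rot: [-180.0, 0.0, -166.0]
ft_force: [1.0, -0.1, -5.0]
grip_width: 0.171
t: 9.65
tool_pos: [0.5158, -0.2684, 0.1221]
eef_rot: [180.0, -0.0, -166.0]
ft_force: [0.3, 0.3, -4.2]
grip_width: 0.171
[ 0.51521669 -0.26812715  0.20065174]
shift cm [0.05 0.04 0.91] turn [ 0.0002 -0.0001  0.0003] | at [ 0.5158 -0.2684  0.1221] [ 179.99   -0.   -165.98] F [ 0.3  0.3 -4.2] M [-0.06  0.03  0.06] w 0.171 t 9.65
```

```bash
python3 -m handwheel '[[[0.05,0.04,0.2,0,0,0],[0,0,0.2,0,0,0],[0,0,0.1,0,0,0],[0,0,0.1,0,0,0],[0,0,0.1,0,0,0],[0,0,0.05,0,0,0],[0,0,0.05,0,0,0],[0,0,0.05,0,0,0],[0,0,0,0,0,0]]]'
python3 -m handwheel '[[[0,0,0.05,0,0,0],[0,0,0.05,0,0,0],[0,0,0.05,0,0,0],[0,0,0,0,0,0]]]'
python3 -m handwheel '[[[0,0,0.05,0,0,0],[0,0,0.05,0,0,0],[0,0,0,0,0,0]]]'
```

```text
t: 10.55
tool_pos: [0.5152, -0.2681, 0.1137]
eef_rot: [180.0, -0.0, -166.0]
ft_force: [-0.5, -0.2, -4.1]
grip_width: 0.173
t: 10.95
tool_pos: [0.5152, -0.2681, 0.1122]
eef_rot: [180.0, -0.0, -166.0]
ft_force: [0.1, -0.7, -3.6]
grip_width: 0.173
t: 11.25
tool_pos: [0.5152, -0.2681, 0.1112]
eef_rot: [180.0, -0.0, -166.0]
ft_force: [-0.0, 0.9, -4.0]
grip_width: 0.168
```

```bash
python3 -m handwheel '[[[0,0,0.05,0,0,0],[0,0,0.05,0,0,0],[0,0,0,0,0,0]]]'
python3 -m handwheel '[[[0,0,0.05,0,0,0],[0,0,0.05,0,0,0],[0,0,0,0,0,0]]]'
```

```text
t: 11.55
tool_pos: [0.5152, -0.2681, 0.1102]
eef_rot: [180.0, -0.0, -166.0]
ft_force: [1.0, -0.2, -4.9]
grip_width: 0.168
t: 11.85
tool_pos: [0.5152, -0.2681, 0.1092]
eef_rot: [180.0, -0.0, -166.0]
ft_force: [-0.1, 0.9, -3.3]
grip_width: 0.174
```

```bash
python3 -m handwheel '[[[0,0,0.05,0,0,0],[0,0,0.05,0,0,0],[0,0,0.05,0,0,0],[0,0,0.05,0,0,0],[0,0,0.05,0,0,0],[0,0,0.05,0,0,0],[0,0,0,0,0,0]]]'
python3 -m handwheel '[[[0,0,0.05,0,0,0],[0,0,0.05,0,0,0],[0,0,0,0,0,0]]]'
```

```text
t: 12.55
tool_pos: [0.5152, -0.2681, 0.1062]
eef_rot: [180.0, -0.0, -166.0]
ft_force: [0.1, 0.5, -4.7]
grip_width: 0.167
t: 12.85
tool_pos: [0.5152, -0.2681, 0.1052]
eef_rot: [180.0, -0.0, -166.0]
ft_force: [0.5, 0.4, -3.9]
grip_width: 0.171
```

```bash
python3 -m handwheel '[[[0,0,0.03,0,0,0],[0,0,0.03,0,0,0],[0,0,0,0,0,0]]]'
python3 -m handwheel '[[[0,0,0.03,0,0,0],[0,0,0.03,0,0,0],[0,0,0,0,0,0]]]'
```

```text
t: 13.15
tool_pos: [0.5152, -0.2681, 0.1046]
eef_rot: [180.0, -0.0, -166.0]
ft_force: [0.1, -0.4, -4.3]
grip_width: 0.171
t: 13.45
tool_pos: [0.5152, -0.2681, 0.104]
eef_rot: [180.0, -0.0, -166.0]
ft_force: [-0.3, -0.5, -4.0]
grip_width: 0.167
```

```bash
python3 -m handwheel '[[[0,0,0.03,0,0,0],[0,0,0,0,0,0]]]'; python3 -m handwheel '[[[0,0,0.03,0,0,0],[0,0,0,0,0,0]]]'; python3 -m handwheel '[[[0,0,0.03,0,0,0],[0,0,0,0,0,0]]]'
```

```text
t: 13.65
tool_pos: [0.5152, -0.2681, 0.1037]
eef_rot: [180.0, -0.0, -166.0]
ft_force: [-0.8, 0.5, -4.5]
grip_width: 0.171
t: 13.85
tool_pos: [0.5153, -0.2681, 0.1036]
eef_rot: [-180.0, 0.0, -166.0]
ft_force: [-0.3, 0.9, -3.2]
grip_width: 0.17
t: 14.05
tool_pos: [0.5153, -0.2681, 0.1036]
eef_rot: [-180.0, 0.0, -166.0]
ft_force: [-0.8, 1.5, -1.6]
grip_width: 0.171
```

```bash
python3 -m handwheel '[[[0,0,0.04,0,0,0],[0,0,0,0,0,0]]]'; python3 -m handwheel '[[[0,0,0.04,0,0,0],[0,0,0,0,0,0],[0,0,0,0,0,0]]]'
python3 - <<'E'
from h import *
import cv2
print(r.state()["torque"])
f=viewer.grab_frame("side");cv2.imwrite("pics/s1.png",cv2.resize(f[50:200,200:400,::-1],None,fx=4,fy=4,interpolation=cv2.INTER_CUBIC))
E
```

```text
t: 14.25
tool_pos: [0.5153, -0.2681, 0.1036]
eef_rot: [-180.0, 0.0, -166.0]
ft_force: [-1.4, 2.0, 1.6]
grip_width: 0.172
t: 14.55
tool_pos: [0.5153, -0.2681, 0.1035]
eef_rot: [-180.0, 0.0, -166.0]
ft_force: [-3.1, 1.8, 6.6]
grip_width: 0.174
[0.43323229 0.61117914 0.01462529]
```

View pics/s1.png

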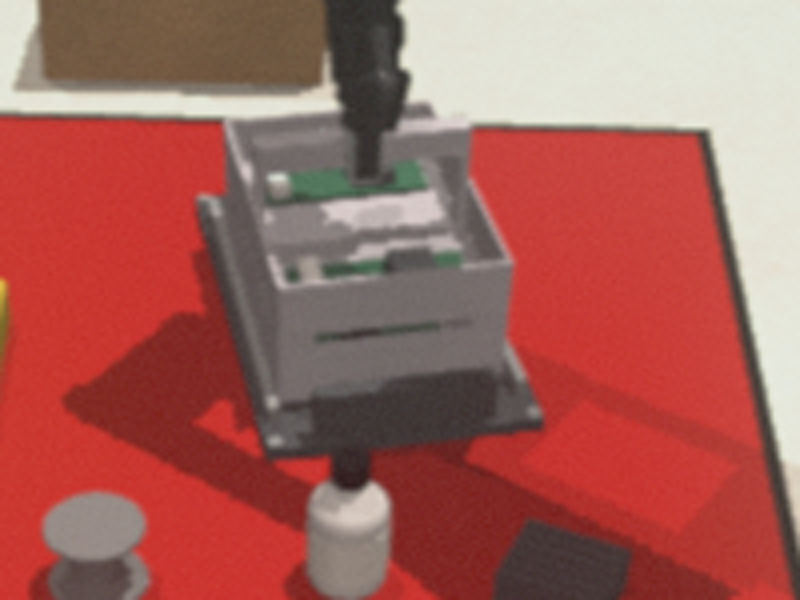

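```bash
python3 -m handwheel '[[[0,0,-0.05,0,0,0],[0,0.05,0,0,0,0],[0,0.1,0,0,0,0],[0,0.1,0,0,0,0],[0,0.1,0,0,0,0],[0,0.1,0,0,0,0],[0,0.1,0,0,0,0],[0,0.1,0,0,0,0],[0,0.1,0,0,0,0],[0,0.1,0,0,0,0]]]'
python3 -m handwheel '[[[0,0.15,0,0,0,0],[0,0.15,0,0,0,0],[0,0.15,0,0,0,0],[0,0.15,0,0,0,0],[0,0.15,0,0,0,0],[0,0.15,0,0,0,0],[0,0.1,0,0,0,0],[0,0,0,0,0,0]]]'
python3 -c "
from h import *
goto(.5153,-.2681,.1036,194)"
```

```text
t: 15.6
tool_pos: [0.5135, -0.2606, 0.1035]
eef_rot: [-179.9, 0.0, -166.0]
ft_force: [-0.9, -4.3, 4.1]
grip_width: 0.174
t: 16.4
tool_pos: [0.511, -0.2507, 0.1035]
eef_rot: [-179.9, 0.0, -166.0]
ft_force: [-1.5, -3.8, 4.8]
grip_width: 0.172
shift cm [ 0.01 -1.8  -0.  ] turn [-0.0016  0.0006  0.0002] | at [ 0.511  -0.2507  0.1035] [-1.7991e+02  4.0000e-02 -1.6599e+02] F [-1.5 -3.8  4.8] M [-0.56  0.4   0.04] w 0.172 t 16.4
```

```bash
python3 -m handwheel '[[[0,0.1,0,0,0,0],[0,0.1,0,0,0,0],[0,0.1,0,0,0,0],[0,0.1,0,0,0,0],[0,0.1,0,0,0,0],[0,0.05,0,0,0,0],[0,0.05,0,0,0,0]]]'
python3 -m handwheel '[[[0,0.05,0,0,0,0],[0,0.05,0,0,0,0],[0,0,0,0,0,0]]]'
python3 -m handwheel '[[[0,0.05,0,0,0,0],[0,0.05,0,0,0,0],[0,0,0,0,0,0]]]'
python3 -c "
from h import *
goto(.5153,-.2681,.1036,194)"
```

```text
t: 17.1
tool_pos: [0.5096, -0.245, 0.1036]
eef_rot: [-179.9, 0.0, -166.0]
ft_force: [-1.5, -4.7, 5.1]
grip_width: 0.171
t: 17.4
tool_pos: [0.5094, -0.244, 0.1036]
eef_rot: [-179.9, 0.0, -166.0]
ft_force: [-1.4, -4.1, 5.0]
grip_width: 0.167
t: 17.7
tool_pos: [0.5091, -0.243, 0.1035]
eef_rot: [-179.9, 0.0, -166.0]
ft_force: [-2.0, -4.0, 5.5]
grip_width: 0.17
shift cm [ 0.01 -2.59 -0.  ] turn [-0.0017  0.0007  0.0002] | at [ 0.5091 -0.243   0.1035] [-1.7990e+02  4.0000e-02 -1.6599e+02] F [-2.  -4.   5.5] M [-0.71  0.34  0.02] w 0.17 t 17.7
```

```bash
for i in 1; do python3 -m handwheel '[[[0,0.05,0,0,0,0],[0,0.05,0,0,0,0],[0,0,0,0,0,0]]]' | grep -E "pos|force"
python3 -m handwheel '[[[0,0.05,0,0,0,0],[0,0.03,0,0,0,0],[0,0,0,0,0,0]]]'| grep -E "pos|force"
python3 -m handwheel '[[[0,0.03,0,0,0,0],[0,0.03,0,0,0,0],[0,0,0,0,0,0]]]'| grep -E "pos|force"; done
```

```text
tool_pos: [0.5089, -0.242, 0.1035]
ft_force: [-2.4, -4.5, 5.9]
tool_pos: [0.5088, -0.2415, 0.1036]
ft_force: [-1.7, -4.9, 5.8]
tool_pos: [0.5089, -0.2409, 0.1036]
ft_force: [-0.7, -6.0, 3.9]
```

```bash
python3 -m handwheel '[[[0,0.04,0,0,0,0],[0,0,0,0,0,0]]]'| grep -E "pos|force"
python3 -m handwheel '[[[0,0.04,0,0,0,0],[0,0,0,0,0,0]]]'| grep -E "pos|force"
```

```text
tool_pos: [0.5089, -0.2404, 0.1036]
ft_force: [-0.8, -5.4, 3.8]
tool_pos: [0.5089, -0.24, 0.1036]
ft_force: [-0.3, -4.7, 4.8]
```

```bash
python3 -m handwheel '[[[0,0.04,0,0,0,0],[0,0,0,0,0,0]]]'| grep -E "pos|force"
python3 -m handwheel '[[[0,0.04,0,0,0,0],[0,0,0,0,0,0]]]'| grep -E "pos|force"
```

```text
tool_pos: [0.5089, -0.2399, 0.1036]
ft_force: [0.7, -5.9, 4.3]
tool_pos: [0.5089, -0.2399, 0.1036]
ft_force: [0.5, -5.7, 5.0]
```

```bash
python3 -m handwheel '[[[0,0.05,0,0,0,0],[0,0,0,0,0,0],[0,0,0,0,0,0]]]'| grep -E "pos|force|rot"
python3 -m handwheel '[[[0,0.05,0,0,0,0],[0,0,0,0,0,0],[0,0,0,0,0,0]]]'| grep -E "pos|force|rot"; python3 -c "
from h import *
goto(.5153,-.2681,.1036,194);print(r.state()['joint_efforts'])"
```

```text
tool_pos: [0.5089, -0.2398, 0.1037]
eef_rot: [-179.7, 0.1, -166.0]
ft_force: [0.5, -6.9, 3.6]
tool_pos: [0.5088, -0.2397, 0.1038]
eef_rot: [-179.7, 0.1, -166.0]
ft_force: [0.8, -8.0, 3.2]
shift cm [ 0.06 -2.91  0.03] turn [-0.0055  0.0023 -0.0003] | at [ 0.5088 -0.2397  0.1038] [-1.7969e+02  1.3000e-01 -1.6601e+02] F [ 0.8 -8.   3.2] M [-1.35 -0.1  -0.01] w 0.17 t 20.0
[ 3.93079698e+00 -3.51126838e+01 -2.57171202e+01  2.05575474e+00
  1.45521395e+00  5.01645904e-03]
```

```bash
python3 -m handwheel '[[[0,0.05,0,0,0,0],[0,0.04,0,0,0,0],[0,0,0,0,0,0],[0,0,0,0,0,0]]]'| grep -E "pos|force|rot"
python3 -m handwheel '[[[0,-0.05,0,0,0,0],[0,-0.05,0,0,0,0],[0,0,0,0,0,0]]]'| grep -E "pos|force|rot"
python3 -m handwheel '[[[0,-0.05,0,0,0,0],[0,0,0,0,0,0],[0,0,0,0,0,0]]]'| grep -E "pos|force|rot"
```

```text
tool_pos: [0.5088, -0.2395, 0.1039]
eef_rot: [-179.6, 0.1, -166.0]
ft_force: [1.7, -9.1, 3.0]
tool_pos: [0.5088, -0.2396, 0.1039]
eef_rot: [-179.7, 0.1, -166.0]
ft_force: [-0.1, -7.1, 4.5]
tool_pos: [0.5088, -0.2397, 0.1038]
eef_rot: [-179.8, 0.1, -166.0]
ft_force: [-0.4, -6.6, 4.5]
```

```bash
python3 -m handwheel '[[[0,-0.05,0,0,0,0],[0,-0.05,0,0,0,0],[0,0,0,0,0,0]]]'| grep -E "pos|force|rot"
python3 -m handwheel '[[[0,-0.04,0,0,0,0],[0,0,0,0,0,0],[0,0,0,0,0,0]]]'| grep -E "pos|force|rot"
```

```text
tool_pos: [0.5088, -0.2399, 0.1035]
eef_rot: [-179.9, 0.1, -166.0]
ft_force: [-0.4, -5.8, 5.3]
tool_pos: [0.5088, -0.2399, 0.1036]
eef_rot: [-179.9, 0.1, -166.0]
ft_force: [0.6, -4.8, 4.5]
```

```bash
python3 -m handwheel '[[[0,-0.05,-0.03,0,0,0],[0,0,-0.03,0,0,0],[0,0,0,0,0,0],[0,0,0,0,0,0]]]'| grep -E "pos|force|rot"
python3 -m handwheel '[[[0,0,0,0,0,0],[0,0,0,0,0,0],[0,0,0,0,0,0],[0,0,0,0,0,0],[0,0,0,0,0,0]]]' 5.0
python3 -c "
from h import *
goto(.5088,-.2399,.1036,194)"
```

```text
tool_pos: [0.5088, -0.2399, 0.1036]
eef_rot: [-180.0, 0.1, -166.0]
ft_force: [3.2, -3.7, 3.2]
t: 22.5
tool_pos: [0.508, -0.2396, 0.1031]
eef_rot: [179.9, -0.0, -166.0]
ft_force: [0.5, -0.7, 0.4]
grip_width: 0.586
shift cm [-0.07 -0.05 -0.05] turn [ 0.0011 -0.0006  0.0005] | at [ 0.508  -0.2396  0.1031] [ 1.7994e+02 -3.0000e-02 -1.6597e+02] F [ 0.5 -0.7  0.4] M [-0.   -0.04 -0.05] w 0.586 t 22.5
```

```bash
python3 -m handwheel '[[[0,0,-0.3,0,0,0],[0,0,-0.8,0,0,0],[0,0,-1.4,0,0,0],[0,0,-2,0,0,0],[0,0,-2,0,0,0],[0,0,-2,0,0,0],[0,0,-2,0,0,0],[0,0,-2,0,0,0],[0,0,-1,0,0,0],[0,0,0,0,0,0]]]'
python3 -m handwheel '[[[-1,0,-0.5,0,0,0],[-2,0,-0.5,0,0,0],[-2,0,-0.5,0,0,0],[-1,0,-0.5,0,0,0],[0,0,0,0,0,0],[0,0,0,0,0,0]]]'
python3 - <<'E'
from h import *
import cv2
st=r.state();goto(.5088,-.2399,.1036,194,st)
f=viewer.grab_frame("wrist");cv2.imwrite("pics/w4.png",cv2.resize(f[:,:,::-1],None,fx=1.5,fy=1.5,interpolation=cv2.INTER_CUBIC))
c=cam("wrist",st)
a=np.radians(14);R=np.array([[np.cos(a),-np.sin(a),0],[np.sin(a),np.cos(a),0],[0,0,1]])
T=np.array([(-.07,.1,.046+.047),(-.07,-.1,.046+.047),(.07,-.1,.093),(.07,.1,.093)])@R.T+[.5084,-.2398,0]
print(np.round(proj(c,T)*1.5+.25,1).tolist())
D=np.array([(-.055,.128,.042),(.055,.128,.042),(-.085,.144,.01),(-.085,-.144,.01)])@R.T+[.5153,-.2693,0]
print(np.round(proj(c,D)*1.5+.25,1).tolist())
E
```

```text
t: 23.5
tool_pos: [0.5091, -0.2405, 0.2416]
eef_rot: [-179.8, 0.2, -166.0]
ft_force: [-0.6, 0.4, -0.4]
grip_width: 0.588
t: 24.1
tool_pos: [0.5663, -0.2252, 0.2572]
eef_rot: [179.9, -0.1, -166.0]
ft_force: [-0.1, -0.8, -0.6]
grip_width: 0.585
shift cm [ 5.91 -0.06 15.37] turn [ 0.0015 -0.0018  0.0008] | at [ 0.5663 -0.2252  0.2572] [ 1.7992e+02 -1.0000e-01 -1.6596e+02] F [-0.1 -0.8 -0.6] M [-0.02 -0.02 -0.02] w 0.585 t 24.1
[[530.7, 81.0], [239.8, 80.6], [258.8, 276.8], [511.7, 276.9]]
[[504.7, 112.6], [493.9, 245.0], [515.7, 79.6], [185.5, 79.2]]
```

View pics/w4.png

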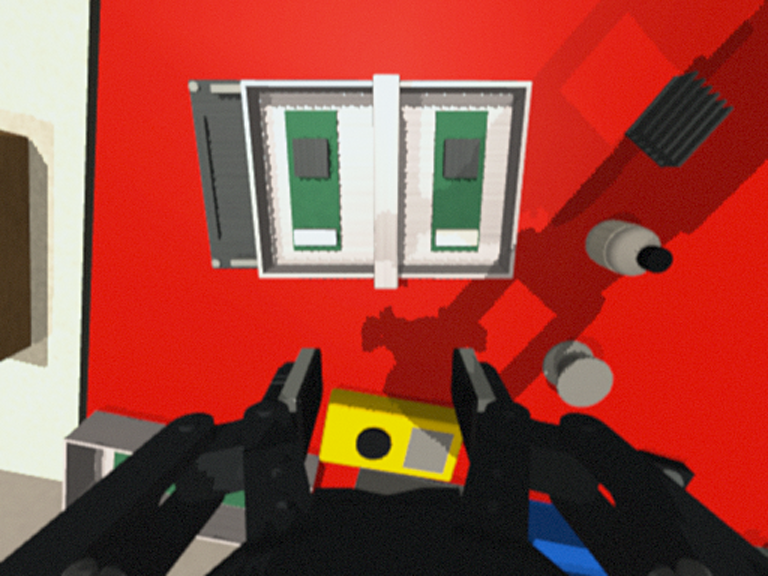

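```bash
python3 -m handwheel '[[[0,1,-0.5,0,0,0],[0,2.5,-0.5,0,0,0],[0,3,0,0,0,0],[0,3,0,0,0,0],[0,3,0,0,0,0],[0,3,0,0,0,0],[0,3,0,0,0,0],[0,2,0,0,0,0],[0,1,0,0,0,0],[0,0,0,0,0,0]]]'
python3 - <<'E'
from h import *
import cv2
f=viewer.grab_frame("top");cv2.imwrite("pics/top1.png",f[:,:,::-1]);cv2.imwrite("pics/t1.png",cv2.resize(f[150:260,300:480,::-1],None,fx=4.4,fy=4.4,interpolation=cv2.INTER_CUBIC))
E
```

```text
t: 25.15
tool_pos: [0.5137, -0.0159, 0.2691]
eef_rot: [-180.0, 0.0, -165.9]
ft_force: [-0.9, -1.0, 0.2]
grip_width: 0.585
```

View pics/t1.png

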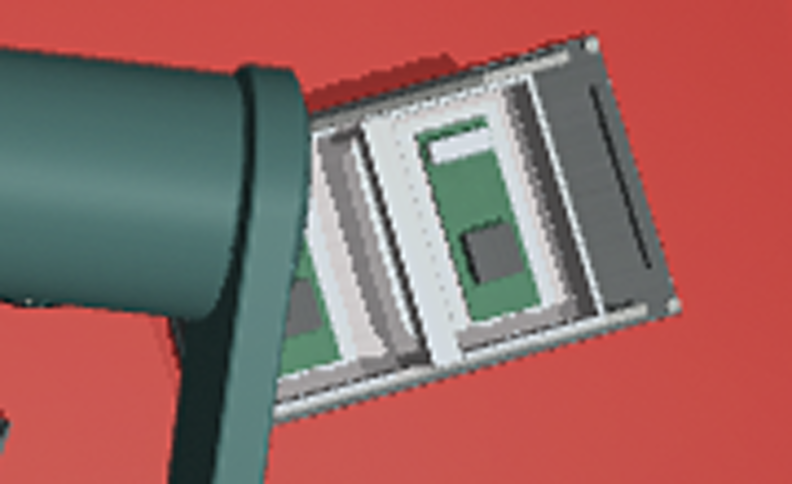

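```bash
python3 - <<'E'
from h import *
c=cam("top"); up=lambda p:(np.array(p)+.5)/4.4-.5+[300,150]
ey=np.array([-np.sin(np.radians(14)),np.cos(np.radians(14)),0])
t=[ray(c,up(p),.093)@ey for p in [(527,75),(605,316)]]
q=[ray(c,up(p),.010)@ey for p in [(600,36),(682,312)]]
print("tray centre y in dock", np.round((np.array(t)+.1-np.array(q)-.144)*1000,1))
print([np.round(ray(c,up(p),z),4) for p,z in [((527,75),.093),((605,316),.093),((600,36),.01),((682,312),.01)]])
E
```

```text
tray centre y in dock [33.  28.8]
[array([ 0.5994, -0.3192,  0.093 ]), array([ 0.4666, -0.354 ,  0.093 ]), array([ 0.6304, -0.3909,  0.01  ]), array([ 0.4674, -0.4288,  0.01  ])]
```

```bash
python3 -c "
from workcell import close_job
print(close_job())"
```

```text
the job is handed in; nothing more can be done
None
```

I set the tray on the dock with its lugs seated, pushed the pair up against the tall stop, let go, and handed the job in at about 25 s of the 72 s allowed.

- **Seating:** The lugs entered the sockets on the first descent, with no search needed. They touched bottom with the tool at 103.6 mm, which is the fully seated height of 47 mm. I pressed with about 10 N there.
- **Push:** I pushed about 29 mm along +y against roughly 4–5 N of drag. Motion then stopped, and the push rose to about 9 N with no further slide. At that point the tool tilted about 0.3°. It came back level when I eased off before letting go.
- **Last checks:**
  - The wrist picture after letting go matched the seated height and level pose to within a few pixels.
  - In it, the flask, spool, heat sink and multimeter looked undisturbed. The jar and fan were hidden behind the gripper, so I did not check them at the end.
  - The gripper is clear of everything.
- **One disagreement:** The final top picture put the tray's centre at 28.8 mm from one corner and 33 mm from the other, in the dock's frame. Home is 28 mm and 33 mm is not possible. The arm hid the stop end and the corners were blurred, so I took that as reading error and relied on the stop force for "home".

I viewed 10 pictures, counting crops.

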